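Part a stuck chocolate mould with a wedge

TASK

The two halves of the chocolate mould are stuck together. Take the wooden wedge from its stand and press it down into the seam near one end and then the other, alternating, so that the halves come apart evenly (neither end ever more than 4 mm ahead of the other) until both ends are open by at least 5 mm; touch the mould only with the wedge, find the seam with a light touch and never press harder than about 25 N. Then put the wedge back in its stand, blade down and fully home, let go, and leave the other things alone.

Things in the scene. Friction and masses are not known exactly. Their poses are not given: they have to be found in the camera images.
- wedge: Light wooden wedge, 95 mm tall, about 0.1 kg, standing blade down in its stand at the start. Origin: middle of the blade's tip; z points up to the handle. Blade z = 0 to 45 mm, 20 mm wide (y); its thickness (x) grows evenly from 1.5 mm at the tip to 12 mm at z = 45. Above it a guard plate 30 x 40 mm (x, y), z = 45 to 51. A half turn about z makes no difference.
- wedge_grip (a point): Middle of the wedge's handle, 73 mm above its tip. The handle is 20 mm thick (the wedge's x; grip it across this) and 28 mm wide (y), from z = 51 to 95 mm: fingertips just above the guard, which then takes the push.
- stand: Fixed wooden block 64 x 70 mm, 56 mm high, on a foot 84 x 90 mm; origin at the centre of its underside, z up. A slot 14 mm (x) x 24 mm (y), 50 mm deep, in the middle of its top takes the blade. With the wedge home its guard rests on the block, its tip is 11 mm above the stand's origin and its x and y lie along the stand's.
- cradle: Fixed wooden tray 150 x 196 mm, 30 mm high; origin at the centre of its underside, z up. The aluminium mould stands in it on edge, 56 mm thick (x), 150 mm long (y), domes on its outer faces, seam along the cradle's y. It has play: it stands anywhere from -14 to +14 mm along the cradle's x and slides under about 3 N. The rear half (+x) stays put; the front half moves to -x as the seam opens.
- mould_top (a point): Point of the cradle in the plane of the mould's top, 96.5 mm above the cradle's origin. The seam is the bottom of a V groove in the top, 6 mm wide, 8 mm deep, closed below (gap at most 0.6 mm); it lies up to 14 mm to either side (x) of this point, not known from the pose. The mould stands on rubber: beyond about 7 N of push it sinks 1 mm per 5 N, 6 mm at most.
- pry_left (a point): Point of the cradle, level with the mould's top, 50 mm to the left (+y); the seam passes within 14 mm of it (x). The wedge pressed down here, its width along the seam, opens the left end and hardly the right. An end yields at 5 N across the seam (some 6 to 16 N down on the wedge), stays as opened, and opens roughly as wide as the blade is thick at the groove's bottom.
- pry_right (a point): The same at the right end, 50 mm to the right (-y) of the mould's middle.
- open_left (a joint): Opening of the mould's left end (+y of the cradle, where the seam is 50 mm left of the mould's middle), as an angle in rad: 0 closed, 0.01 = 1 mm gap at y = +50 mm; ends at 0.12 (12 mm).
- open_right (a joint): The same for the right end (y = -50 mm): 0.01 = 1 mm gap.
- jar: Jar with a red lid, 65 mm across, 100 mm tall, a bystander. Origin at the centre of its underside.
- glass: Clear tumbler, 80 mm across, 88 mm tall, a bystander. Origin at the centre of its underside.
- mug: White mug with a handle, 95 mm tall, a bystander at the back on the right. Origin at the centre of its underside.
Not all that is in view belongs to the job. Of the things that look like the wedge, the largest one is meant.

How it is judged:
On the way, in this order (a step that is already met when the one before it is completed fails the run):
1. the wedge is out of its stand (z of wedge in the frame of stand above 0.06 m), for 0.1 s.
2. one end of the seam has been started, open by at least 1.5 mm (value of joint any of open_left, open_right above 0.015 rad), for 0.1 s.
3. both ends are open by at least 5 mm (value of joint each of open_left, open_right above 0.05 rad), for 0.1 s.
At the end, for the whole second after the job is handed in: Both ends of the mould are open by at least 5 mm; the wedge stands blade down in the stand's slot, within 6 mm of its middle, upright within 7 degrees, its guard within 4 mm of the stand's top, at rest and released (all of step 3 and horizontal distance between wedge and stand below 0.006 m and z of wedge in the frame of stand below 0.015 m and angle between wedge's own z axis and vertical below 0.12 rad and linear speed of wedge below 0.02 m/s and contact force between the fingers and wedge below 0.1 N); the robot touches nothing.
It fails at once if one end of the mould was ahead of the other by more than 4.5 to 5.5 mm (cocked on its dowels) ((value of joint open_left above 0.05 rad and value of joint open_right below 0.005 rad) or (value of joint open_right above 0.05 rad and value of joint open_left below 0.005 rad) or (value of joint open_left above 0.06 rad and value of joint open_right below 0.015 rad) or (value of joint open_right above 0.06 rad and value of joint open_left below 0.015 rad) or (value of joint open_left above 0.07 rad and value of joint open_right below 0.025 rad) or (value of joint open_right above 0.07 rad and value of joint open_left below 0.025 rad) or (value of joint open_left above 0.08 rad and value of joint open_right below 0.035 rad) or (value of joint open_right above 0.08 rad and value of joint open_left below 0.035 rad) or (value of joint open_left above 0.09 rad and value of joint open_right below 0.045 rad) or (value of joint open_right above 0.09 rad and value of joint open_left below 0.045 rad)).
It fails at once if the wedge was pressed on the mould with more than 35 N (contact force between wedge and cradle above 35 N).
It fails at once if the robot touched the mould or cradle itself (contact force between any of the fingers, the arm and cradle above 2 N).
It fails at once if a bystander (jar, glass, mug) was moved by more than 30 mm (distance of any of jar, glass, mug from where it was at the start of the episode above 0.03 m).
It also fails if it takes over 72 s, if anything falls off the work surface, if the arm or the gripper's body presses on something with over 40 N, if the wrist force passes 120 N, or if a joint passes its speed limit or range.

ROBOT

A 6-joint arm with a two-finger parallel gripper is mounted at the origin on a cart in front of the work surface, level with it; the furniture and walls round the work are solid. World frame = base frame: x ahead of the robot, y to its left, z up, the work surface at z = 0. Lengths are in m, angles in rad, forces in N, time in s.
With the tool pointing down it reaches from about 0.375 to 0.975 m from the base axis. Payload 3.8 kg.
Tool frame: the origin (TCP) lies at the very end of the fingers, on their centre line; the grasp point (between the pads) lies 19 mm behind it (bot.pinch_z is the distance from the TCP to the grasp point, in m); x points along the fingers, y is the direction in which the jaws open and shut, and the axes are right-handed (so a half turn about x gives the same grasp; the last joint's range is limited). The gripper opens to 85 mm and grips with 20 to 120 N. Pads are 22 mm wide; open, the fingers measure 114 mm over their backs; the gripper's body (76 mm by 85 mm) begins 54 mm behind the grasp point. The pads swing forward as they close: fully open they stand 13 mm farther back than shut.
Start: joints at [1.088, 0.264, 1.604, -0, 1.274, -0.037], TCP at [0.291, 0.609, 0.231] pointing down, gripper open.
Joint ranges: [-2.63, 2.63], [-0.94, 2.18], [0.31, 2.57], [-1.31, 4.45], [0, 2.66], [-2.55, 2.55]. Speed limits (rad/s): [2.57, 2.57, 3.14, 3.14, 3.14, 3.14].

INTERFACE

Orientations are given as a rotation vector (axis times angle).
In Python, from workcell import monitor, imaging, finish_job, bot gives the robot as it stands.
- The arm moves only by the tool jog_arm, never from a script. Its argument "rows" is a list of rows, each a list of 7 numbers: the shift along the tool's x, y, z in m, then the turn, a rotation vector about the tool's x, y, z in rad, then the opening in per cent of the stroke, from 0 (shut) to 100 (fully open). A call has 1 to 20 rows; each row is the pose to reach, as a shift and turn from the pose measured when the call began, along the tool's axes at that moment; what a row does not reach only later rows make up. A row lasts 1/10 s, in which the tool goes at most 50 mm and 8.59 degrees, less where a joint would pass 70% of its speed; a pose out of reach is approached as far as the arm can. A call with a gripper value outside its range is refused whole. The fingers move at their own pace and stop on an object; "force" is the grip in N (left out, the last holds). Time passes only in rows, so rows that repeat a pose let the fingers close. It gives the time, the measured TCP pose, the force and the opening at its end, in the units of the state.
- monitor.read_state(): the state, without advancing time (a new reading comes with each control period).
- imaging.read_camera(name): name is "scene" or "top" or "wrist"; returns the picture (480x640x3 uint8, blue, green, red); there is no depth.
- imaging.camera_params(name): a dict with "fx", "fy", "cx", "cy" (pixels), "T" (4x4, takes a point from camera to world coordinates); the wrist camera has in their place "T_tool_cam" (4x4, takes a point from camera to tool coordinates, whose origin is the TCP and whose axes are the tool frame's). Camera axes: x right, y down, z forward; pixel columns grow to the right and rows downward; lengths in m; the calibration is good to about 2 mm. A picture is of the moment at which its call begins: read the wrist's pose just before it. camera_params takes no time and is no camera call.
- finish_job(): hands the job in, once; it reports no verdict.
The state is a dict: "time": time; "q": joint angles; "joint_vel": joint speeds; "joint_torque": joint torques, N m; "tool_pos": TCP position; "tcp_rot": TCP orientation; "wrist_force": force on the tool from outside, world axes, zero at the start; "torque": the same for the moment, N m; "width": opening from 0.0 (shut) to 1.0 (fully open).
Only numpy, scipy, OpenCV 4.12 (cv2) and the standard library are available. Lean on these libraries where they do the work, as an engineer would, in place of code of your own. Each camera call takes 0.05 s, during which the arm holds its last target. There are 200 camera calls.

## Working session

There is one attempt and no reset: what is moved stays moved. The work goes in short steps, Python scripts to look and compute and a tool call to move; the robot and the scene stay as the last step left them, time stands still between calls to the robot, and variables do not carry over. Pictures are saved under pics/ and viewed, about 8 in all and at most 12, crops included, and the job is handed in when it is done.

Besides the shell and the picture viewer there is one more tool, called after ">>>" as name(argument=value, ...), one argument or row to a line, values as JSON. jog_arm: Moves the arm, as the interface text tells. Its arguments: {"type":"object","properties":{"rows":{"type":"array","items":{"type":"array","items":{"type":"number"}}},"force":{"type":"number"}},"required":["rows"]}

```bash
mkdir -p pics; ls; python3 - <<'E'
from workcell import monitor, imaging, bot
import cv2, numpy as np
print(monitor.read_state()); print(bot.pinch_z)
a=[]
for n in ("scene","top"):
    im=imaging.read_camera(n); cv2.imwrite(f"pics/{n}0.png",im); print(n,imaging.camera_params(n))
print(imaging.camera_params("wrist"))
E
```

```text
pics
{'time': 0.0, 'q': array([ 1.08813257e+00,  2.64767232e-01,  1.60540769e+00,  1.36587497e-05,
        1.27368815e+00, -3.69086941e-02]), 'joint_vel': array([ 0.00025394, -0.0019042 ,  0.00087225, -0.0005991 , -0.00040549,
        0.00157528]), 'joint_torque': array([ 2.60794252e-03, -5.15118062e+01, -3.67304385e+01,  1.14694722e-04,
        1.28174003e-02,  9.49342706e-06]), 'tool_pos': array([0.29067618, 0.60838154, 0.22993435]), 'tcp_rot': array([ 0.34786894,  1.54297892, -0.35133411]), 'wrist_force': array([0.37626174, 0.50451644, 0.3025487 ]), 'torque': array([-0.00116511,  0.00730311, -0.00487547]), 'width': 0.9986357719627444}
0.0187
scene {'fx': 529.1156805945715, 'fy': 529.1156805945715, 'cx': 318.2895554777976, 'cy': 240.26194428798226, 'T': array([[-0.73787071, -0.45962492,  0.49425879, -0.08581325],
       [-0.6747035 ,  0.48283123, -0.55825549,  0.73772779],
       [ 0.01794455, -0.74539851, -0.66637756,  0.9342274 ],
       [ 0.        ,  0.        ,  0.        ,  1.        ]])}
top {'fx': 449.87690521872844, 'fy': 449.87690521872844, 'cx': 314.61329624451565, 'cy': 244.25006328115262, 'T': array([[ 0.00221292, -0.98347781,  0.18101517,  0.33862242],
       [-0.99982182,  0.00121744,  0.01883739,  0.03159723],
       [-0.01874653, -0.1810246 , -0.98329988,  1.08045559],
       [ 0.        ,  0.        ,  0.        ,  1.        ]])}
{'fx': 400.86519935592816, 'fy': 400.86519935592816, 'cx': 322.5018366163601, 'cy': 242.90164829229596, 'T_tool_cam': array([[-2.62088974e-04, -3.26693831e-01,  9.45130188e-01,
        -1.44090662e-01],
       [ 9.99999953e-01,  6.41081008e-05,  2.99464229e-04,
         4.72249389e-04],
       [-1.58423617e-04,  9.45130222e-01,  3.26693799e-01,
        -8.28474874e-02],
       [ 0.00000000e+00,  0.00000000e+00,  0.00000000e+00,
         1.00000000e+00]])}
```

View pics/scene0.png

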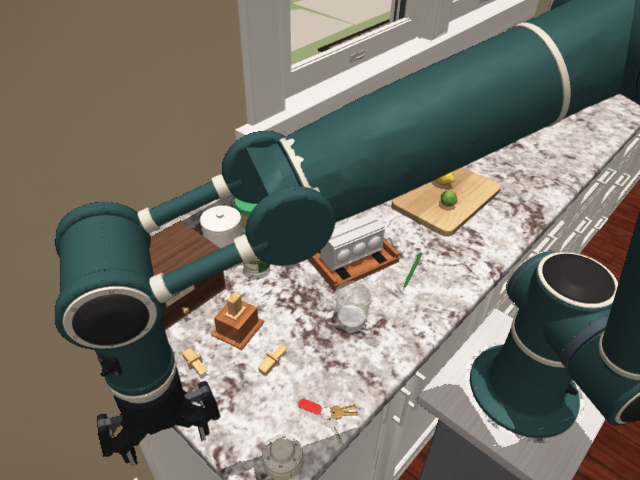

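View pics/top0.png

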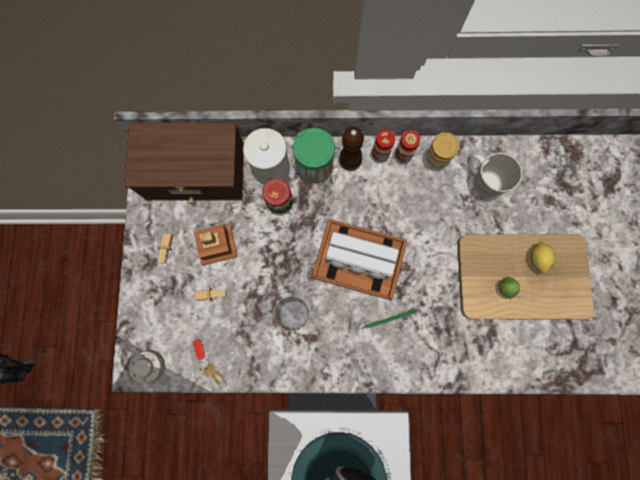

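The scene shows the stand at scene(237,322)/top(215,243) with a wedge upright in it. Two smaller lookalikes lie at top(165,248) and top(210,295) (scene(193,362),(272,358)). The upright one in the stand fits the description as the largest. The cradle is at top(360,260). I'll confirm with one enlarged crop.

```bash
cat > h.py <<'E'
from workcell import monitor, imaging, bot
import cv2, numpy as np
from scipy.spatial.transform import Rotation as R
def cam(n, st=None):
    p=imaging.camera_params(n)
    if n=="wrist":
        T=np.eye(4); T[:3,:3]=R.from_rotvec(st["tcp_rot"]).as_matrix(); T[:3,3]=st["tool_pos"]
        p["T"]=T@p["T_tool_cam"]
    return p
def onplane(p,uv,z):
    uv=np.atleast_2d(uv).astype(float)
    d=np.c_[(uv[:,0]-p["cx"])/p["fx"],(uv[:,1]-p["cy"])/p["fy"],np.ones(len(uv))]@p["T"][:3,:3].T
    o=p["T"][:3,3]
    return o+d*((z-o[2])/d[:,2])[:,None]
def tri(p1,a,p2,b):
    o1,o2=p1["T"][:3,3],p2["T"][:3,3]
    d1=onplane(p1,a,0)[0]-o1; d2=onplane(p2,b,0)[0]-o2
    s=np.linalg.lstsq(np.c_[d1,-d2],o2-o1,rcond=None)[0]
    x,y=o1+s[0]*d1,o2+s[1]*d2
    return (x+y)/2,np.linalg.norm(x-y)
def proj(p,X):
    c=np.linalg.inv(p["T"])@np.r_[X,1]; return np.array([p["fx"]*c[0]/c[2]+p["cx"],p["fy"]*c[1]/c[2]+p["cy"]])
E
python3 - <<'E'
from h import *
t=cv2.imread("pics/top0.png"); s=cv2.imread("pics/scene0.png")
a=cv2.resize(t[205:315,145:285],None,fx=4.5,fy=4.5,interpolation=cv2.INTER_CUBIC)[:,:400]
A=cv2.resize(t[210:305,150:245],(400,400),interpolation=cv2.INTER_CUBIC)
B=cv2.resize(s[280:380,175:275],(400,400),interpolation=cv2.INTER_CUBIC)
cv2.imwrite("pics/crop1.png",np.hstack([A,B]))
hsv=cv2.cvtColor(t,cv2.COLOR_BGR2HSV)
m=cv2.inRange(hsv,(4,110,60),(16,255,255))
m=cv2.morphologyEx(m,cv2.MORPH_CLOSE,np.ones((5,5)))
p=cam("top")
for c in cv2.findContours(m,cv2.RETR_EXTERNAL,cv2.CHAIN_APPROX_SIMPLE)[0]:
    if cv2.contourArea(c)<300 or c[0,0,1]>330: continue
    r=cv2.minAreaRect(c); b=cv2.boxPoints(r); print(r, "\n",b.round(1))
    for z in (0.0,0.006,0.03): 
        w=onplane(p,b,z)[:,:2]; print(z,w.round(3).tolist(), w.mean(0).round(4), np.linalg.norm(np.diff(w,axis=0),axis=1).round(3), np.degrees(np.arctan2(*(w[1]-w[0])[::-1])))
E
```

```text
((215.37982177734375, 243.69528198242188), (34.23351287841797, 38.12473678588867), 76.60750579833984) 
 [[192.9 231.5]
 [230.  222.6]
 [237.9 255.9]
 [200.8 264.8]]
0.0 [[0.57, 0.353], [0.592, 0.262], [0.509, 0.239], [0.487, 0.329]] [0.5395 0.2958] [0.094 0.086 0.092] -76.32428009616491
0.006 [[0.569, 0.351], [0.591, 0.261], [0.508, 0.238], [0.486, 0.328]] [0.5384 0.2944] [0.093 0.086 0.092] -76.32428009616493
0.03 [[0.564, 0.344], [0.585, 0.255], [0.504, 0.234], [0.483, 0.321]] [0.5339 0.2885] [0.091 0.084 0.09 ] -76.3242800961649
((143.49996948242188, 351.5), (286.99993896484375, 254.99996948242188), -0.0) 
 [[  0. 479.]
 [  0. 224.]
 [287. 224.]
 [287. 479.]]
0.0 [[-0.0, 0.761], [0.59, 0.838], [0.588, 0.121], [0.005, 0.113]] [0.2958 0.458 ] [0.595 0.717 0.583] 7.437652561825968
0.006 [[0.002, 0.757], [0.589, 0.833], [0.587, 0.12], [0.007, 0.112]] [0.2961 0.4557] [0.592 0.713 0.58 ] 7.43765256182596
0.03 [[0.009, 0.741], [0.583, 0.816], [0.581, 0.118], [0.014, 0.11]] [0.297  0.4462] [0.578 0.698 0.567] 7.437652561825962
((359.4327392578125, 258.8041687011719), (83.63871002197266, 6
[... 329 characters left out ...]
.203 0.15 ] -15.094559973160681
0.03 [[0.453, 0.06], [0.596, 0.022], [0.542, -0.169], [0.402, -0.127]] [ 0.498  -0.0536] [0.148 0.198 0.146] -15.094559973160665
((179.99618530273438, 154.6786346435547), (64.51923370361328, 110.73023986816406), 89.31793975830078) 
 [[124.3 123.1]
 [235.  121.8]
 [235.7 186.3]
 [125.  187.6]]
0.0 [[0.857, 0.546], [0.859, 0.259], [0.686, 0.251], [0.683, 0.531]] [0.7714 0.3966] [0.288 0.174 0.28 ] -89.66151435713232
0.006 [[0.855, 0.544], [0.856, 0.257], [0.684, 0.249], [0.681, 0.528]] [0.769  0.3946] [0.286 0.173 0.278] -89.66151435713223
0.03 [[0.843, 0.532], [0.845, 0.252], [0.676, 0.245], [0.674, 0.517]] [0.7594 0.3865] [0.28  0.169 0.272] -89.66151435713228
```

View pics/crop1.png

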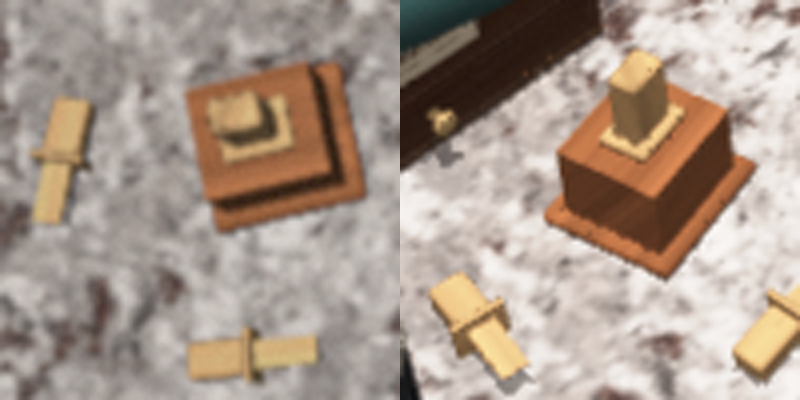

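```bash
python3 - <<'E'
from h import *
st=monitor.read_state(); print(R.from_rotvec(st["tcp_rot"]).as_matrix().round(3))
pt,ps=cam("top"),cam("scene")
print("handle top",tri(pt,(205.3,236.6),ps,(234.2,296.8)), onplane(pt,(205.3,236.6),.106))
# block top corners (crop px->full)
f=lambda u,v:(150+u*95/400,210+v*95/400); g=lambda u,v:(175+u*.25,280+v*.25)
tc=[f(186,90),f(310,63),f(334,180),f(212,205)]
print("blocktop@.056",onplane(pt,tc,.056).round(4).tolist(),onplane(pt,tc,.056).mean(0))
print("blk corner near window L/R",[tri(pt,a,ps,b) for a,b in((f(212,205),g(260,198)),(f(186,90),g(160,150)),(f(334,180),g(332,110)))])
E
```

```text
[[-0.001  0.431  0.902]
 [-0.002  0.902 -0.431]
 [-1.    -0.002 -0.   ]]
handle top (array([0.53693464, 0.29430907, 0.10361683]), np.float64(0.0020623438402145628)) [[0.53557897 0.29303066 0.106     ]]
blocktop@.056 [[0.5582, 0.3332, 0.056], [0.5734, 0.2646, 0.056], [0.5074, 0.2488, 0.056], [0.4936, 0.3155, 0.056]] [0.53316378 0.29051489 0.056     ]
blk corner near window L/R [(array([0.49610706, 0.31812423, 0.05158046]), np.float64(0.004438445592837473)), (array([0.55953274, 0.33455026, 0.05324875]), np.float64(0.0017563201498647012)), (array([0.51088272, 0.25144641, 0.05332791]), np.float64(0.007123099684956663))]
```

The crop confirms it: the upright wedge in the stand is clearly larger than the two lying ones. The measured heights agree with the text: handle top 0.104 against 0.106, block top about 0.053 against 0.056. Next I'll move above the stand.

>>> jog_arm(
  rows=[
    [-0.01,-0.18,0.356,0.89,0,0,100],
    [-0.01,-0.18,0.356,0.89,0,0,100],
    [-0.01,-0.18,0.356,0.89,0,0,100],
    [-0.01,-0.18,0.356,0.89,0,0,100],
    [-0.01,-0.18,0.356,0.89,0,0,100],
    [-0.01,-0.18,0.356,0.89,0,0,100],
    [-0.01,-0.18,0.356,0.89,0,0,100],
    [-0.01,-0.18,0.356,0.89,0,0,100],
    [-0.01,-0.18,0.356,0.89,0,0,100],
    [-0.01,-0.18,0.356,0.89,0,0,100],
    [-0.01,-0.18,0.356,0.89,0,0,100],
    [-0.01,-0.18,0.356,0.89,0,0,100],
  ],
)

```text
time: 1.3
tool_pos: [0.5333, 0.2938, 0.2401]
tcp_rot: [1.031, 1.312, -1.035]
wrist_force: [0.2, -0.3, -0.1]
width: 0.997
```

```bash
python3 - <<'E'
from h import *
import pickle
st=monitor.read_state(); im=imaging.read_camera("wrist"); cv2.imwrite("pics/w1.png",im); pickle.dump(st,open("w1.pkl","wb"))
print(st["time"],st["tool_pos"],st["q"],R.from_rotvec(st["tcp_rot"]).as_matrix().round(3))
E
```

```text
1.3 [0.53328735 0.29377994 0.2401013 ] [ 4.63077943e-01  1.36132552e-01  1.73948122e+00 -8.49696471e-04
  1.26830464e+00  2.26431079e-01] [[-0.002  0.972  0.235]
 [-0.002  0.235 -0.972]
 [-1.    -0.002  0.001]]
```

View pics/w1.png

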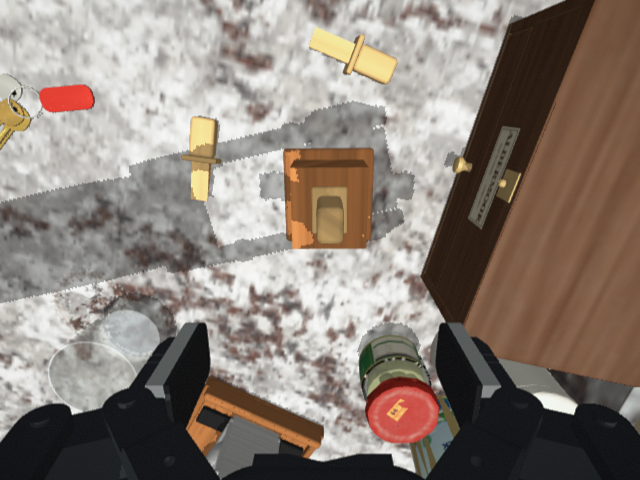

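The wrist view shows the stand at about (330,200), with guard and handle around (330,215) and axes aligned with the image. The jar (400,400) and the glass (100,350) are clear of the fingers. I'll segment the handle and guard edges next.

```bash
python3 - <<'E'
from h import *
import pickle
st=pickle.load(open("w1.pkl","rb")); p=cam("wrist",st); im=cv2.imread("pics/w1.png")
for z in (.056,.062,.106): print(z,proj(p,[.535,.292,z]).round(1))
hsv=cv2.cvtColor(im,cv2.COLOR_BGR2HSV)
c=im[140:255,275:390]; cv2.imwrite("pics/c2.png",cv2.resize(c,(575*1,575),interpolation=cv2.INTER_NEAREST))
t=cv2.imread("pics/top0.png"); 
m=cv2.inRange(hsv[140:255,275:390],(17,60,40),(40,255,255)); 
print(cv2.minAreaRect(cv2.findNonZero(m)), cv2.boundingRect(m))
E
```

```text
0.056 [322.7 211.8]
0.062 [322.7 213.6]
0.106 [322.6 229.4]
((54.0, 74.5), (57.0, 36.0), 90.0) (36, 46, 37, 58)
```

View pics/c2.png

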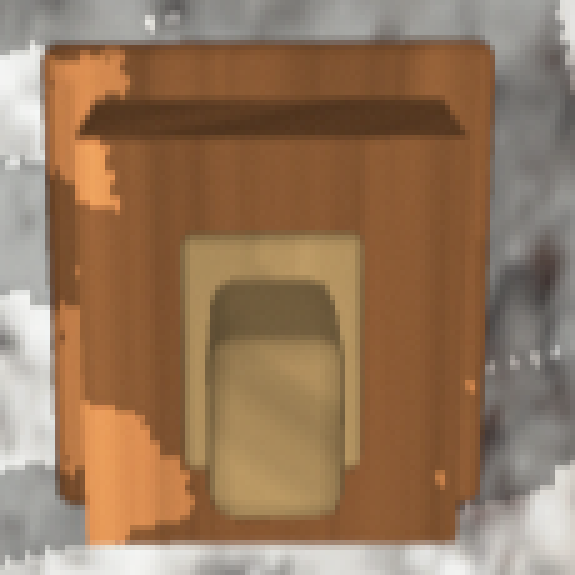

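```bash
python3 - <<'E'
from h import *
import pickle
st=pickle.load(open("w1.pkl","rb")); p=cam("wrist",st); pt=cam("top")
print("handle",onplane(p,(330.5,225.6),.106),"guard",onplane(p,(329.3,210.1),.062))
print("tri handle",tri(p,(330.5,225.6),pt,(205.3,236.6)))
f=lambda x,y:(275+x/5,140+y/5)
b=onplane(p,[f(78,135),f(465,135),f(457,541),f(86,541)],.056); print(b.round(4).tolist(),b.mean(0))
Rm=R.from_rotvec(st["tcp_rot"]).as_matrix()
for g in (onplane(p,(330.5,225.6),.106)[0],onplane(p,(329.3,210.1),.062)[0]): print((Rm.T@(g-st["tool_pos"])).round(4))
E
```

```text
handle [[0.53991497 0.29611876 0.106     ]] guard [[0.53959878 0.29623259 0.062     ]]
tri handle (array([0.53875641, 0.29458163, 0.09914227]), np.float64(0.0035886665159587964))
[[0.5008, 0.3224, 0.056], [0.562, 0.3372, 0.056], [0.5796, 0.2692, 0.056], [0.5169, 0.254, 0.056]] [0.53980896 0.2956833  0.056     ]
[ 0.1341  0.0073 -0.0009]
[ 0.1781  0.0071 -0.0011]
```

>>> jog_arm(
  rows=[
    [0.03,0.007,-0.001,0,0,0,60],
    [0.07,0.007,-0.001,0,0,0,60],
    [0.11,0.007,-0.001,0,0,0,60],
    [0.14,0.007,-0.001,0,0,0,60],
    [0.16,0.007,-0.001,0,0,0,60],
    [0.17,0.007,-0.001,0,0,0,60],
    [0.174,0.007,-0.001,0,0,0,60],
    [0.176,0.007,-0.001,0,0,0,60],
    [0.176,0.007,-0.001,0,0,0,60],
  ],
)

```text
time: 2.25
tool_pos: [0.5404, 0.2969, 0.0654]
tcp_rot: [1.032, 1.311, -1.033]
wrist_force: [-0.0, -0.0, 0.1]
width: 0.594
```

>>> jog_arm(
  rows=[
    [0,0,0,0,0,0,30],
    [0,0,0,0,0,0,15],
    [0,0,0,0,0,0,0],
    [0,0,0,0,0,0,0],
    [0,0,0,0,0,0,0],
    [0,0,0,0,0,0,0],
    [0,0,0,0,0,0,0],
    [0,0,0,0,0,0,0],
  ],
  force=60,
)

```text
time: 3.05
tool_pos: [0.5391, 0.2968, 0.0669]
tcp_rot: [1.031, 1.313, -1.035]
wrist_force: [-5.8, -1.0, 8.0]
width: 0.228
```

>>> jog_arm(
  rows=[
    [-0.005,0,0,0,0,0,0],
    [-0.02,0,0,0,0,0,0],
    [-0.04,0,0,0,0,0,0],
    [-0.07,0,0,0,0,0,0],
    [-0.11,0,0,0,0,0,0],
    [-0.15,0,0,0,0,0,0],
    [-0.19,0,0,0,0,0,0],
    [-0.2,0,0,0,0,0,0],
    [-0.2,0,0,0,0,0,0],
  ],
)

```text
time: 3.95
tool_pos: [0.5413, 0.2978, 0.271]
tcp_rot: [1.036, 1.31, -1.029]
wrist_force: [0.4, 0.3, -0.8]
width: 0.223
```

>>> jog_arm(
  rows=[
    [0,-0.012,0.033,0.05,0,0,0],
    [0,-0.024,0.066,0.1,0,0,0],
    [0,-0.036,0.1,0.16,0,0,0],
    [0,-0.048,0.133,0.21,0,0,0],
    [0,-0.06,0.166,0.26,0,0,0],
    [0,-0.072,0.2,0.31,0,0,0],
    [0,-0.084,0.233,0.36,0,0,0],
    [0,-0.096,0.266,0.41,0,0,0],
    [0,-0.108,0.3,0.46,0,0,0],
    [0,-0.117,0.332,0.51,0,0,0],
    [0,-0.117,0.332,0.51,0,0,0],
    [0,-0.117,0.332,0.51,0,0,0],
  ],
)

```text
time: 5.15
tool_pos: [0.5044, -0.0528, 0.2679]
tcp_rot: [1.411, 1.069, -1.407]
wrist_force: [0.3, -0.0, -1.2]
width: 0.228
```

```bash
python3 - <<'E'
from h import *
import pickle
st=monitor.read_state(); im=imaging.read_camera("wrist"); cv2.imwrite("pics/w2.png",im); pickle.dump(st,open("w2.pkl","wb"))
print(st["time"],st["tool_pos"],st["wrist_force"],R.from_rotvec(st["tcp_rot"]).as_matrix().round(3)); p=cam("wrist",st)
print(onplane(p,[(322,190),(422,190),(322,290)],.0965))
E
```

```text
5.15 [ 0.50439063 -0.05284786  0.26790563] [ 0.31010085 -0.04081697 -1.1837504 ] [[ 0.001  0.963 -0.271]
 [ 0.003 -0.271 -0.963]
 [-1.    -0.    -0.003]]
[[ 0.51102446 -0.03329809  0.0965    ]
 [ 0.58769329 -0.0548642   0.0965    ]
 [ 0.48721315 -0.11775242  0.0965    ]]
```

View pics/w2.png

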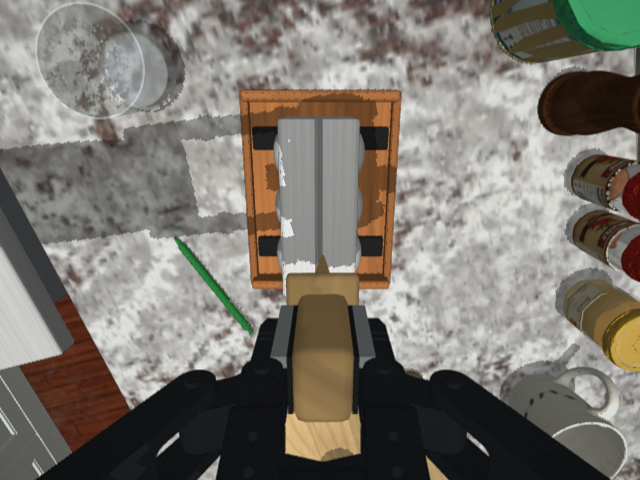

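The wrist view shows the seam as a dark vertical line from (319,118) to (319,262). The mould's left end is at v≈117, and the cradle rim runs from v=90 to 288 and u from 241 to 401. The blade tip is at (322,256).

```bash
python3 - <<'E'
from h import *
import pickle
st=pickle.load(open("w2.pkl","rb")); p=cam("wrist",st); im=cv2.imread("pics/w2.png")
g=cv2.cvtColor(im,cv2.COLOR_BGR2GRAY).astype(int)
pts=[]
for v in range(122,250,4):
    row=g[v-1:v+2,308:332].mean(0); w=np.clip(np.median(row)-10-row,0,None); pts.append((308+(w*np.arange(24)).sum()/max(w.sum(),1),v))
pts=np.array(pts); l=np.polyfit(pts[:,1],pts[:,0],1); print("line",l,np.std(pts[:,0]-np.polyval(l,pts[:,1])))
Rm=R.from_rotvec(st["tcp_rot"]).as_matrix()
tool=lambda w:(Rm.T@(w-st["tool_pos"])).round(4)
S=onplane(p,[(np.polyval(l,v),v) for v in(122,250)],.0895)
d=S[0]-S[1]; print("seam dir deg",np.degrees(np.arctan2(d[1],d[0])),"tool y deg",np.degrees(np.arctan2(Rm[1,1],Rm[0,1]))+90)
hsv=cv2.cvtColor(im,cv2.COLOR_BGR2HSV); 
for name,c,z in(("rim",[(241,90),(401,90),(389,288),(250,288)],.03),("mouldtop",[(280,117),(359,117)],.0965)):
    w=onplane(p,c,z); print(name,w.round(4).tolist(),np.linalg.norm(np.diff(w,axis=0),axis=1).round(4)); print("tool",[tool(x) for x in w],tool(w.mean(0)))
print("seam tool",[tool(x) for x in S], "tip px at",proj(p,st["tool_pos"]+Rm@[.0559,0,0]))
for dx in(.05,.053,.056,.059): print(dx,proj(p,st["tool_pos"]+Rm@[dx,0,0]).round(1))
E
```

```text
line [2.07755779e-03 3.18063454e+02] 0.03967827838828691
seam dir deg 74.20813349363168 tool y deg 74.26886307670924
rim [[0.4622, 0.0602, 0.03], [0.5995, 0.0215, 0.03], [0.5467, -0.1652, 0.03], [0.4064, -0.1258, 0.03]] [0.1426 0.194  0.1457]
tool [array([ 0.2382, -0.0712, -0.0966]), array([ 0.2382,  0.0714, -0.0966]), array([0.2376, 0.0712, 0.0974]), array([ 0.2376, -0.0746,  0.0975])] [ 0.2379 -0.0008  0.0004]
mouldtop [[0.4957, 0.0287, 0.0965], [0.5529, 0.0126, 0.0965]] [0.0594]
tool [array([ 0.1716, -0.0305, -0.0756]), array([ 0.1716,  0.0289, -0.0756])] [ 0.1716 -0.0008 -0.0756]
seam tool [array([ 0.1786, -0.0017, -0.0717]), array([ 0.1783, -0.0018,  0.0333])] tip px at [319.52567317 269.98894163]
0.05 [319.4 274.4]
0.053 [319.5 272.1]
0.056 [319.5 269.9]
0.059 [319.6 267.8]
```

>>> jog_arm(
  rows=[
    [0.0,-0.003,-0.025,0,0,0,0],
    [0.02,-0.003,-0.05,0,0,0,0],
    [0.05,-0.003,-0.05,0,0,0,0],
    [0.08,-0.003,-0.05,0,0,0,0],
    [0.1,-0.003,-0.05,0,0,0,0],
    [0.107,-0.003,-0.05,0,0,0,0],
    [0.107,-0.003,-0.05,0,0,0,0],
    [0.107,-0.003,-0.05,0,0,0,0],
    [0.107,-0.003,-0.05,0,0,0,0],
  ],
)

```text
time: 6.1
tool_pos: [0.5167, -0.0027, 0.1631]
tcp_rot: [1.412, 1.067, -1.403]
wrist_force: [0.5, -0.3, -0.9]
width: 0.224
```

```bash
python3 - <<'E'
from h import *
import pickle
st=monitor.read_state(); im=imaging.read_camera("wrist"); cv2.imwrite("pics/w3.png",im)
print(st["time"],st["tool_pos"],st["tcp_rot"],st["wrist_force"])
c=im[100:340,240:400]; cv2.imwrite("pics/c3.png",cv2.resize(c,None,fx=2.5,fy=2.5,interpolation=cv2.INTER_CUBIC))
E
```

```text
6.1 [ 0.51665677 -0.00274241  0.16309182] [ 1.41176871  1.06730522 -1.40270462] [ 0.51642436 -0.29524254 -0.89504738]
```

View pics/c3.png

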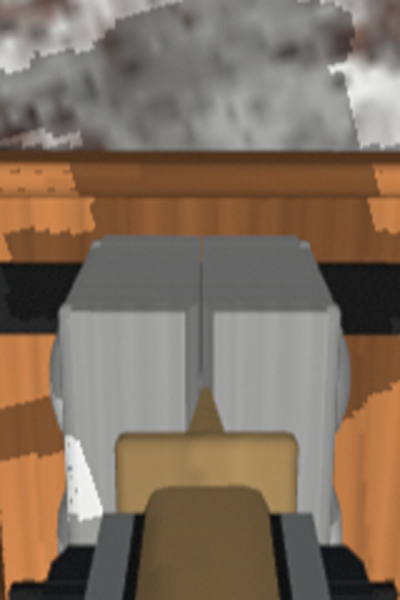

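The crop shows the tip at u≈206 and the seam at u≈200 (groove 187–213), so the tip is about 1.2 mm to the right. I'll shift it and lower lightly.

>>> jog_arm(
  rows=[
    [0.004,-0.0012,0,0,0,0,0],
    [0.008,-0.0012,0,0,0,0,0],
    [0.011,-0.0012,0,0,0,0,0],
    [0.013,-0.0012,0,0,0,0,0],
    [0.015,-0.0012,0,0,0,0,0],
    [0.0155,-0.0012,0,0,0,0,0],
    [0.016,-0.0012,0,0,0,0,0],
    [0.016,-0.0012,0,0,0,0,0],
  ],
)

```text
time: 6.95
tool_pos: [0.5155, -0.0025, 0.1471]
tcp_rot: [1.412, 1.067, -1.403]
wrist_force: [-0.2, 0.8, -0.3]
width: 0.223
```

>>> jog_arm(
  rows=[
    [0.0005,0,0,0,0,0,0],
    [0.001,0,0,0,0,0,0],
    [0.0015,0,0,0,0,0,0],
    [0.002,0,0,0,0,0,0],
    [0.002,0,0,0,0,0,0],
  ],
)

```text
time: 7.45
tool_pos: [0.5155, -0.0024, 0.1452]
tcp_rot: [1.412, 1.067, -1.403]
wrist_force: [-1.1, 0.4, -0.1]
width: 0.227
```

>>> jog_arm(
  rows=[
    [0.0005,0,0,0,0,0,0],
    [0.001,0,0,0,0,0,0],
    [0.0015,0,0,0,0,0,0],
    [0.002,0,0,0,0,0,0],
    [0.002,0,0,0,0,0,0],
  ],
)

```text
time: 7.95
tool_pos: [0.5159, -0.0022, 0.1442]
tcp_rot: [1.413, 1.067, -1.402]
wrist_force: [-2.1, 1.2, 7.3]
width: 0.229
```

The tip went about 8 mm below the mould's top before meeting resistance, so it is in the seam. I'll press on in small steps.

>>> jog_arm(
  rows=[
    [0.0005,0,0,0,0,0,0],
    [0.001,0,0,0,0,0,0],
    [0.0015,0,0,0,0,0,0],
    [0.002,0,0,0,0,0,0],
    [0.002,0,0,0,0,0,0],
  ],
)

```text
time: 8.45
tool_pos: [0.5168, -0.0021, 0.1436]
tcp_rot: [1.414, 1.066, -1.401]
wrist_force: [-2.9, 0.7, 8.4]
width: 0.227
```

>>> jog_arm(
  rows=[
    [0.0005,0,0,0,0,0,0],
    [0.001,0,0,0,0,0,0],
    [0.0015,0,0,0,0,0,0],
    [0.002,0,0,0,0,0,0],
    [0.002,0,0,0,0,0,0],
  ],
)

```text
time: 8.95
tool_pos: [0.5177, -0.0022, 0.1433]
tcp_rot: [1.415, 1.064, -1.399]
wrist_force: [-3.3, 0.4, 9.2]
width: 0.224
```

```bash
cat > t.py <<'E'
from h import *
st=monitor.read_state(); Rm=R.from_rotvec(st["tcp_rot"]).as_matrix()
R0=R.from_rotvec([1.41177,1.0673,-1.4027]).as_matrix()
R1=np.c_[[0,0,-1],[np.cos(-.2745),np.sin(-.2745),0],[0,0,0]]; R1[:,2]=np.cross(R1[:,0],R1[:,1])
print(st["time"],st["tool_pos"].round(4),st["wrist_force"].round(1),st["width"])
print("turn to upright(tool rv)",R.from_matrix(Rm.T@R1).as_rotvec().round(4))
C=np.array([.5044,-.0528,0]); d=R1.T@(st["tool_pos"]-C); print("cradle-frame y,z tool:",d[1:].round(4))
E
python3 t.py
```

```text
8.95 [ 0.5177 -0.0022  0.1433] [-3.3  0.4  9.2] 0.2239284721129923
turn to upright(tool rv) [ 0.0014 -0.0055 -0.0077]
cradle-frame y,z tool: [-0.0009 -0.0523]
```

>>> jog_arm(
  rows=[
    [0.001,-0.0005,0,0,-0.003,-0.004,0],
    [0.002,-0.001,0,0,-0.0055,-0.0077,0],
    [0.003,-0.001,0,0,-0.0055,-0.0077,0],
    [0.0035,-0.001,0,0,-0.0055,-0.0077,0],
    [0.004,-0.001,0,0,-0.0055,-0.0077,0],
    [0.004,-0.001,0,0,-0.0055,-0.0077,0],
  ],
)

```text
time: 9.55
tool_pos: [0.5186, -0.0019, 0.1417]
tcp_rot: [1.41, 1.065, -1.404]
wrist_force: [-2.8, 1.1, 11.9]
width: 0.229
```

```bash
python3 t.py
```

```text
9.55 [ 0.5186 -0.0019  0.1417] [-2.8  1.1 11.9] 0.22940710680569784
turn to upright(tool rv) [ 0.0013 -0.0011 -0.0038]
cradle-frame y,z tool: [-0.0001 -0.0528]
```

>>> jog_arm(
  rows=[
    [0.0015,-0.001,0,0,0,-0.002,0],
    [0.003,-0.0015,0.001,0,-0.001,-0.004,0],
    [0.004,-0.002,0.001,0,-0.001,-0.004,0],
    [0.0045,-0.002,0.001,0,-0.001,-0.004,0],
    [0.005,-0.002,0.001,0,-0.001,-0.004,0],
    [0.005,-0.002,0.001,0,-0.001,-0.004,0],
  ],
)

```text
time: 10.15
tool_pos: [0.5182, -0.0024, 0.1386]
tcp_rot: [1.41, 1.065, -1.404]
wrist_force: [-2.3, 1.4, 8.4]
width: 0.227
```

```bash
python3 t.py; python3 - <<'E'
from h import *
im=imaging.read_camera("wrist"); cv2.imwrite("pics/w4.png",im)
c=im[140:300,250:390]; cv2.imwrite("pics/c4.png",cv2.resize(c,None,fx=3.5,fy=3.5,interpolation=cv2.INTER_CUBIC))
E
```

```text
10.15 [ 0.5182 -0.0024  0.1386] [-2.3  1.4  8.4] 0.22660787113708714
turn to upright(tool rv) [ 0.0013 -0.001  -0.0037]
cradle-frame y,z tool: [-0.0004 -0.0523]
```

View pics/c4.png

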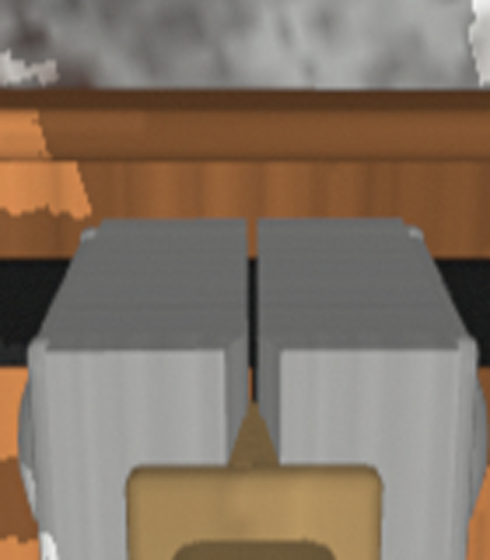

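The gap is open at the left end, about 1.6–1.9 mm wide (crop u 247–258), with the blade well centred in the seam. I'll go a little deeper, then do the right end.

>>> jog_arm(
  rows=[
    [0.0015,-0.001,0,0,0,-0.002,0],
    [0.003,-0.0015,0.001,0,-0.001,-0.004,0],
    [0.004,-0.002,0.001,0,-0.001,-0.004,0],
    [0.0045,-0.002,0.001,0,-0.001,-0.004,0],
    [0.005,-0.002,0.001,0,-0.001,-0.004,0],
    [0.005,-0.002,0.001,0,-0.001,-0.004,0],
  ],
)

```text
time: 10.8
tool_pos: [0.5178, -0.0028, 0.1354]
tcp_rot: [1.41, 1.065, -1.405]
wrist_force: [-1.8, 1.6, 8.5]
width: 0.226
```

```bash
python3 t.py; cat > gap.py <<'E'
from h import *
import sys
# gap width at the mould's end edges in the wrist view: brightness profile of rows
st=monitor.read_state(); im=imaging.read_camera("wrist"); cv2.imwrite(sys.argv[1],im); p=cam("wrist",st)
Rm=R.from_rotvec(st["tcp_rot"]).as_matrix(); C=np.array([.5044,-.0528,0]); 
yc=np.array([np.cos(1.2963),np.sin(1.2963),0]); xc=np.array([yc[1],-yc[0],0])
g=im.astype(int); sat=g.max(2)-g.min(2); gray=g.mean(2)
for y in map(float,sys.argv[2:]):
    o=[]
    xs=np.arange(-.02,.02,.0002)
    uv=np.array([proj(p,C+yc*y+xc*x+[0,0,.0885]) for x in xs])
    s=lambda a:cv2.remap(a.astype(np.float32),uv[:,0].astype(np.float32),uv[:,1].astype(np.float32),cv2.INTER_LINEAR).ravel()
    a,b=s(gray),s(sat)
    m=(b>25)|(a<50); i=np.where(m)[0]
    print(y,"row",uv[100].round(0),"gap mm", 0.2*len(i), "centre x mm", xs[i].mean()*1e3 if len(i) else None, "profile",a[60:140:4].round(0).astype(int).tolist())
E
python3 gap.py pics/w5.png 0.072 0.066 0.07
```

```text
10.8 [ 0.5178 -0.0028  0.1354] [-1.8  1.6  8.5] 0.22577530525420456
turn to upright(tool rv) [ 0.0013 -0.0011 -0.0034]
cradle-frame y,z tool: [-0.0007 -0.0517]
0.072 row [320. 240.] gap mm 1.6 centre x mm 0.6999999999998743 profile [108, 105, 106, 105, 107, 107, 113, 121, 118, 103, 49, 21, 68, 110, 112, 110, 105, 114, 114, 115]
0.066 row [320. 251.] gap mm 1.8 centre x mm 0.599999999999875 profile [167, 162, 160, 158, 164, 143, 115, 120, 119, 106, 92, 58, 69, 110, 112, 112, 112, 162, 164, 164]
0.07 row [320. 244.] gap mm 1.6 centre x mm 0.6999999999998743 profile [166, 162, 160, 159, 164, 138, 116, 121, 119, 103, 48, 23, 68, 109, 112, 111, 112, 158, 164, 164]
```

>>> jog_arm(
  rows=[
    [-0.005,0,0,0,0,0,0],
    [-0.015,0,0,0,0,0,0],
    [-0.025,0,0,0,0,0,0],
    [-0.035,0,0,0,0,0,0],
    [-0.035,0,0.03,0,0,0,0],
    [-0.035,0.001,0.06,0.001,-0.001,-0.003,0],
    [-0.035,0.001,0.09,0.001,-0.001,-0.003,0],
    [-0.035,0.001,0.102,0.001,-0.001,-0.003,0],
    [-0.035,0.001,0.102,0.001,-0.001,-0.003,0],
    [-0.035,0.001,0.102,0.001,-0.001,-0.003,0],
  ],
)

```text
time: 11.85
tool_pos: [0.4914, -0.1009, 0.1706]
tcp_rot: [1.41, 1.066, -1.408]
wrist_force: [0.5, 0.2, -0.8]
width: 0.226
```

```bash
python3 t.py; python3 - <<'E'
from h import *
im=imaging.read_camera("wrist"); cv2.imwrite("pics/w6.png",im)
c=im[0:300,220:420]; cv2.imwrite("pics/c6.png",cv2.resize(c,None,fx=2,fy=2,interpolation=cv2.INTER_CUBIC))
E
```

```text
11.85 [ 0.4914 -0.1009  0.1706] [ 0.5  0.2 -0.8] 0.22555648616925508
turn to upright(tool rv) [-0.0005 -0.0008 -0.0008]
cradle-frame y,z tool: [0.0005 0.0498]
```

View pics/c6.png

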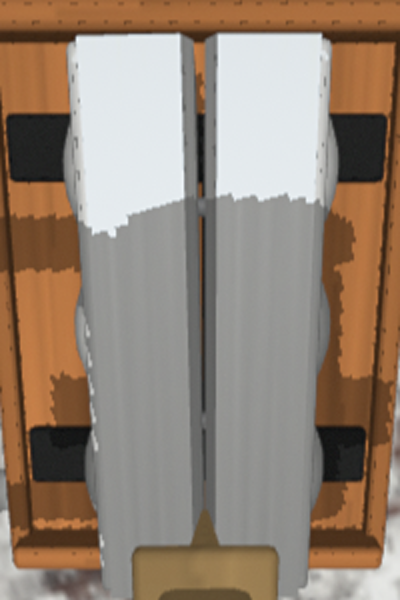

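The view shows the gap wide at the left end (about 2.4 mm) and tapering to nearly closed at the right. The tip at u≈206 is centred over the groove (193–217).

>>> jog_arm(
  rows=[
    [0.005,0,0,0,0,0,0],
    [0.011,0,0,0,0,0,0],
    [0.016,0,0,0,0,0,0],
    [0.019,0,0,0,0,0,0],
    [0.021,0,0,0,0,0,0],
    [0.023,0,0,0,0,0,0],
    [0.0245,0,0,0,0,0,0],
    [0.0255,0,0,0,0,0,0],
    [0.0265,0,0,0,0,0,0],
    [0.0265,0,0,0,0,0,0],
  ],
)

```text
time: 12.9
tool_pos: [0.4915, -0.1007, 0.1445]
tcp_rot: [1.409, 1.067, -1.407]
wrist_force: [-1.9, 0.2, 2.6]
width: 0.231
```

>>> jog_arm(
  rows=[
    [0.001,-0.0005,0,0,0,0,0],
    [0.002,-0.001,0,0,0,0,0],
    [0.003,-0.001,0,0,0,0,0],
    [0.0035,-0.001,0,0,0,0,0],
    [0.0035,-0.001,0,0,0,0,0],
  ],
)

```text
time: 13.4
tool_pos: [0.4913, -0.1009, 0.1428]
tcp_rot: [1.409, 1.065, -1.406]
wrist_force: [-2.8, -0.1, 9.6]
width: 0.227
```

```bash
python3 t.py
```

```text
13.4 [ 0.4913 -0.1009  0.1428] [-2.8 -0.1  9.6] 0.2271923084002076
turn to upright(tool rv) [ 0.0005 -0.0001 -0.0029]
cradle-frame y,z tool: [0.0005 0.0498]
```

>>> jog_arm(
  rows=[
    [0.0015,-0.001,0,0,0,-0.002,0],
    [0.003,-0.0015,0,0,0,-0.003,0],
    [0.004,-0.002,0,0,0,-0.003,0],
    [0.0045,-0.002,0,0,0,-0.003,0],
    [0.005,-0.002,0,0,0,-0.003,0],
    [0.005,-0.002,0,0,0,-0.003,0],
  ],
)

```text
time: 14.0
tool_pos: [0.4908, -0.1007, 0.1396]
tcp_rot: [1.409, 1.064, -1.406]
wrist_force: [-2.1, 0.9, 8.3]
width: 0.227
```

>>> jog_arm(
  rows=[
    [0.0015,-0.001,0,0,0,-0.002,0],
    [0.003,-0.0015,0,0,0,-0.003,0],
    [0.004,-0.002,0,0,0,-0.003,0],
    [0.0045,-0.002,0,0,0,-0.003,0],
    [0.005,-0.002,0,0,0,-0.003,0],
    [0.005,-0.002,0,0,0,-0.003,0],
  ],
)

```text
time: 14.6
tool_pos: [0.4904, -0.1005, 0.1365]
tcp_rot: [1.41, 1.064, -1.405]
wrist_force: [-1.0, 0.3, 9.3]
width: 0.229
```

```bash
python3 t.py
```

```text
14.6 [ 0.4904 -0.1005  0.1365] [-1.   0.3  9.3] 0.22901114085351804
turn to upright(tool rv) [ 0.0004 -0.0004 -0.0037]
cradle-frame y,z tool: [-0.0005  0.0497]
```

>>> jog_arm(
  rows=[
    [0.0015,-0.001,0,0,0,-0.002,0],
    [0.003,-0.0015,0,0,0,-0.003,0],
    [0.004,-0.002,0,0,0,-0.003,0],
    [0.0045,-0.002,0,0,0,-0.003,0],
    [0.005,-0.002,0,0,0,-0.003,0],
    [0.005,-0.002,0,0,0,-0.003,0],
  ],
)

```text
time: 15.2
tool_pos: [0.4901, -0.1004, 0.1335]
tcp_rot: [1.41, 1.063, -1.405]
wrist_force: [-2.2, 0.7, 9.0]
width: 0.225
```

>>> jog_arm(
  rows=[
    [0.0015,-0.0005,0,0,0,-0.002,0],
    [0.003,-0.001,0,0,0,-0.003,0],
    [0.004,-0.0015,0,0,0,-0.003,0],
    [0.0045,-0.0015,0,0,0,-0.003,0],
    [0.005,-0.0015,0,0,0,-0.003,0],
    [0.005,-0.0015,0,0,0,-0.003,0],
  ],
)

```text
time: 15.8
tool_pos: [0.4903, -0.1004, 0.1305]
tcp_rot: [1.411, 1.063, -1.404]
wrist_force: [-1.6, 0.1, 8.9]
width: 0.229
```

```bash
python3 t.py
```

```text
15.8 [ 0.4903 -0.1004  0.1305] [-1.6  0.1  8.9] 0.2292808713326315
turn to upright(tool rv) [ 0.0002 -0.0008 -0.0051]
cradle-frame y,z tool: [-0.0007  0.0496]
```

>>> jog_arm(
  rows=[
    [-0.005,0,0,0,0,0,0],
    [-0.015,0,0,0,0,0,0],
    [-0.025,0,0,0,0,0,0],
    [-0.035,0,0,0,0,0,0],
    [-0.04,0,-0.02,0,0,0,0],
    [-0.04,0,-0.05,0,-0.001,-0.005,0],
    [-0.04,0,-0.08,0,-0.001,-0.005,0],
    [-0.04,0,-0.1,0,-0.001,-0.005,0],
    [-0.04,0,-0.1,0,-0.001,-0.005,0],
    [-0.04,0,-0.1,0,-0.001,-0.005,0],
  ],
)

```text
time: 16.8
tool_pos: [0.5173, -0.004, 0.171]
tcp_rot: [1.407, 1.067, -1.407]
wrist_force: [0.7, -0.2, -1.8]
width: 0.227
```

```bash
python3 t.py;  python3 - <<'E'
from h import *
im=imaging.read_camera("wrist"); cv2.imwrite("pics/w7.png",im)
c=im[120:300,240:400]; cv2.imwrite("pics/c7.png",cv2.resize(c,None,fx=3,fy=3,interpolation=cv2.INTER_CUBIC))
E
```

```text
16.8 [ 0.5173 -0.004   0.171 ] [ 0.7 -0.2 -1.8] 0.22718651908602874
turn to upright(tool rv) [ 0.0016  0.0007 -0.0005]
cradle-frame y,z tool: [-0.0008 -0.0505]
```

View pics/c7.png

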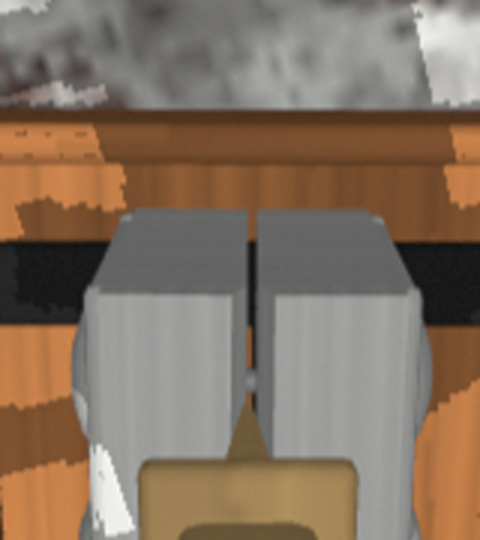

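The left gap is about 2 mm and the tip is centred on it. I'll press the left end deeper.

>>> jog_arm(
  rows=[
    [0.008,0.0005,0,0,0,0,0],
    [0.016,0.0005,0,0,0,0,0],
    [0.024,0.0005,0,0,0,0,0],
    [0.03,0.0005,0,0,0,0,0],
    [0.033,0.0005,0,0,0,0,0],
    [0.035,0,0,0,0,0,0],
    [0.037,-0.001,0,0,0,-0.002,0],
    [0.038,-0.0015,0,0,0,-0.003,0],
    [0.038,-0.0015,0,0,0,-0.003,0],
  ],
)

```text
time: 17.75
tool_pos: [0.5173, -0.0043, 0.1346]
tcp_rot: [1.408, 1.066, -1.407]
wrist_force: [1.3, -0.3, 5.2]
width: 0.227
```

>>> jog_arm(
  rows=[
    [0.0015,-0.001,0,0,0,-0.002,0],
    [0.003,-0.0015,0,0,0,-0.003,0],
    [0.004,-0.0015,0,0,0,-0.003,0],
    [0.0045,-0.0015,0,0,0,-0.003,0],
    [0.005,-0.0015,0,0,0,-0.003,0],
    [0.005,-0.0015,0,0,0,-0.003,0],
  ],
)

```text
time: 18.35
tool_pos: [0.5173, -0.0039, 0.1312]
tcp_rot: [1.409, 1.067, -1.407]
wrist_force: [-0.8, -0.9, 7.4]
width: 0.226
```

```bash
python3 t.py
```

```text
18.35 [ 0.5173 -0.0039  0.1312] [-0.8 -0.9  7.4] 0.22597904376897945
turn to upright(tool rv) [ 0.0009 -0.0004 -0.001 ]
cradle-frame y,z tool: [-0.0009 -0.0505]
```

>>> jog_arm(
  rows=[
    [0.0015,-0.001,0,0,0,-0.002,0],
    [0.003,-0.0015,0,0,0,-0.002,0],
    [0.004,-0.0015,0,0,0,-0.002,0],
    [0.005,-0.0015,0,0,0,-0.002,0],
    [0.006,-0.0015,0,0,0,-0.002,0],
    [0.006,-0.0015,0,0,0,-0.002,0],
  ],
)

```text
time: 18.95
tool_pos: [0.517, -0.0035, 0.1268]
tcp_rot: [1.409, 1.067, -1.406]
wrist_force: [-0.8, 1.0, 7.8]
width: 0.23
```

>>> jog_arm(
  rows=[
    [0.0015,-0.001,0,0,0,-0.002,0],
    [0.003,-0.0015,0,0,0,-0.002,0],
    [0.004,-0.0015,0,0,0,-0.002,0],
    [0.005,-0.0015,0,0,0,-0.002,0],
    [0.006,-0.0015,0,0,0,-0.002,0],
    [0.006,-0.0015,0,0,0,-0.002,0],
  ],
)

```text
time: 19.55
tool_pos: [0.5167, -0.0029, 0.1224]
tcp_rot: [1.41, 1.067, -1.405]
wrist_force: [-0.4, -0.8, 7.9]
width: 0.225
```

```bash
python3 t.py; python3 gap.py pics/w8.png 0.072 0.066 | cut -c1-300; python3 - <<'E'
from h import *
# gap via image at far edge rows, several saved views: width of non-grey run near seam
for f in("w5","w7","w8"):
    im=cv2.imread(f"pics/{f}.png").astype(int); 
    for v in range(200,212,3):
        g=im[v,300:345]; print(f,v,["%d/%d"%(x.mean(),x.max()-x.min()) for x in g[8:35]])
E
```

```text
19.55 [ 0.5167 -0.0029  0.1224] [-0.4 -0.8  7.9] 0.2246345878229531
turn to upright(tool rv) [ 0.0011 -0.0019 -0.0017]
cradle-frame y,z tool: [-0.0017 -0.0514]
0.072 row [323. 248.] gap mm 3.6 centre x mm -0.10000000000012083 profile [104, 104, 105, 114, 123, 119, 105, 84, 30, 26, 26, 26, 34, 92, 110, 113, 111, 106, 106, 104]
0.066 row [323. 260.] gap mm 3.4000000000000004 centre x mm -0.18823529411776735 profile [161, 166, 142, 118, 122, 120, 108, 95, 92, 91, 90, 88, 44, 93, 110, 114, 112, 115, 164, 166]
w5 200 ['93/85', '95/89', '97/93', '99/93', '103/94', '100/95', '101/92', '100/93', '98/93', '97/90', '94/90', '93/87', '92/83', '90/83', '87/83', '88/82', '86/82', '87/81', '92/85', '93/91', '97/90', '98/91', '98/91', '98/91', '97/91', '95/90', '94/89']
w5 203 ['101/17', '102/17', '103/18', '104/20', '103/20', '104/21', '103/20', '103/20', '103/19', '103/17', '102/11', '102/32', '92/79', '90/85', '89/85', '91/75', '102/12', '102/7', '103/8', '103/9', '103/9', '103/11', '104/10', '105/10', '103/9', '104/10', '103/9']
w5 206 ['107/2', '108/1', '107/1', '107/1', '106/3', '106/1', '108
[... 1729 characters left out ...]
', '102/94', '102/94', '101/91', '100/90', '96/90', '95/88', '94/86', '92/85', '91/85', '90/85', '89/81', '87/82', '88/81', '92/84', '94/89', '97/90', '98/90', '98/93', '98/92', '98/90']
w8 206 ['91/80', '93/82', '96/85', '101/89', '100/91', '102/93', '103/92', '101/92', '103/89', '102/79', '99/91', '97/90', '95/88', '95/86', '92/85', '92/84', '91/83', '89/84', '88/82', '93/67', '96/69', '98/73', '99/76', '100/75', '102/76', '101/77', '99/77']
w8 209 ['104/1', '106/0', '106/1', '106/1', '106/2', '104/1', '105/1', '106/1', '105/1', '103/25', '99/89', '96/92', '95/89', '94/86', '92/86', '91/86', '89/83', '90/84', '90/78', '102/22', '107/2', '105/2', '106/2', '106/1', '105/2', '106/1', '107/1']
```

>>> jog_arm(
  rows=[
    [-0.005,0,0,0,0,0,0],
    [-0.015,0,0,0,0,0,0],
    [-0.025,0,0,0,0,0,0],
    [-0.035,0,0,0,0,0,0],
    [-0.045,0,0.01,0,0,0,0],
    [-0.048,0,0.04,0.001,-0.002,-0.002,0],
    [-0.048,0,0.07,0.001,-0.002,-0.002,0],
    [-0.048,0,0.1,0.001,-0.002,-0.002,0],
    [-0.048,0,0.1,0.001,-0.002,-0.002,0],
    [-0.048,0,0.1,0.001,-0.002,-0.002,0],
  ],
)

```text
time: 20.6
tool_pos: [0.4893, -0.1, 0.1708]
tcp_rot: [1.41, 1.066, -1.41]
wrist_force: [-0.5, 0.1, -1.0]
width: 0.224
```

```bash
python3 t.py; cat > gap2.py <<'E'
from h import *
import sys
st=monitor.read_state(); im=imaging.read_camera("wrist"); cv2.imwrite(sys.argv[1],im); p=cam("wrist",st)
g=im.astype(int)
C=np.array([.5044,-.0528,0]); yc=np.array([np.cos(1.2963),np.sin(1.2963),0]); xc=np.array([yc[1],-yc[0],0])
for y in np.arange(.06,-.05,-.01):
    xs=np.arange(-.012,.012,.0002); uv=np.array([proj(p,C+yc*y+xc*x+[0,0,.0885]) for x in xs]).astype(np.float32)
    s=cv2.remap(im.astype(np.float32),uv[:,0],uv[:,1],cv2.INTER_LINEAR)[:,0]
    m=(s.max(1)-s.min(1)>25)|(s.mean(1)<60); i=np.where(m)[0]
    print(round(y,3),uv[60].round(0),"gap mm",round(.2*len(i),1),"centre",(xs[i].mean()*1e3).round(1) if len(i) else None)
E
python3 gap2.py pics/w9.png; python3 - <<'E'
import cv2
im=cv2.imread("pics/w9.png"); cv2.imwrite("pics/c9.png",cv2.resize(im[0:300,220:420],None,fx=2,fy=2,interpolation=cv2.INTER_CUBIC))
E
```

```text
20.6 [ 0.4893 -0.1     0.1708] [-0.5  0.1 -1. ] 0.22408971937142358
turn to upright(tool rv) [-0.002  -0.0002 -0.    ]
cradle-frame y,z tool: [-0.0017  0.0495]
0.06 [322.  53.] gap mm 4.8 centre -0.1
0.05 [322.  74.] gap mm 4.4 centre -0.1
0.04 [322.  95.] gap mm 4.2 centre 0.0
0.03 [322. 114.] gap mm 4.2 centre 0.0
0.02 [322. 134.] gap mm 4.0 centre 0.1
0.01 [323. 152.] gap mm 3.8 centre 0.2
-0.0 [323. 170.] gap mm 3.6 centre 0.3
-0.01 [323. 188.] gap mm 3.4 centre 0.4
-0.02 [323. 205.] gap mm 3.0 centre 0.4
-0.03 [323. 222.] gap mm 3.0 centre 0.6
-0.04 [323. 238.] gap mm 2.8 centre 0.7
```

The numeric gap readings are 4.5 mm at the left and 2.6 mm at the right. The right end needs about TCP z = 0.1145. I'll centre the tip (+1.7 mm) and press.

>>> jog_arm(
  rows=[
    [0.008,0.0017,0,0,0,0,0],
    [0.016,0.0017,0,0,0,0,0],
    [0.024,0.0017,0,0,0,0,0],
    [0.03,0.0017,0,0,0,0,0],
    [0.035,0.0017,0,0,0,0,0],
    [0.038,0.0017,0,0,0,0,0],
    [0.04,0.001,0,0,0,-0.001,0],
    [0.042,0.0005,0,0,0,-0.002,0],
    [0.043,0,0,0,0,-0.002,0],
    [0.043,0,0,0,0,-0.002,0],
  ],
)

```text
time: 21.65
tool_pos: [0.4906, -0.0997, 0.1295]
tcp_rot: [1.41, 1.066, -1.409]
wrist_force: [-2.1, 0.8, 7.8]
width: 0.228
```

>>> jog_arm(
  rows=[
    [0.0015,-0.001,0,0,0,-0.002,0],
    [0.003,-0.0015,0,0,0,-0.002,0],
    [0.004,-0.0015,0,0,0,-0.002,0],
    [0.005,-0.0015,0,0,0,-0.002,0],
    [0.006,-0.0015,0,0,0,-0.002,0],
    [0.006,-0.0015,0,0,0,-0.002,0],
  ],
)

```text
time: 22.25
tool_pos: [0.4903, -0.0996, 0.1255]
tcp_rot: [1.41, 1.066, -1.408]
wrist_force: [-3.1, 1.0, 9.5]
width: 0.229
```

>>> jog_arm(
  rows=[
    [0.0015,-0.001,0,0,0,-0.002,0],
    [0.003,-0.0015,0,0,0,-0.002,0],
    [0.004,-0.0015,0,0,0,-0.002,0],
    [0.005,-0.0015,0,0,0,-0.002,0],
    [0.006,-0.0015,0,0,0,-0.002,0],
    [0.006,-0.0015,0,0,0,-0.002,0],
  ],
)

```text
time: 22.85
tool_pos: [0.4901, -0.0995, 0.1217]
tcp_rot: [1.41, 1.065, -1.408]
wrist_force: [-3.5, 0.3, 9.6]
width: 0.225
```

```bash
python3 t.py
```

```text
22.85 [ 0.4901 -0.0995  0.1217] [-3.5  0.3  9.6] 0.2254416506872182
turn to upright(tool rv) [-0.0009 -0.0005 -0.0014]
cradle-frame y,z tool: [-0.0011  0.0488]
```

Two more steps bring it to about 0.1145.

>>> jog_arm(
  rows=[
    [0.0015,-0.001,0,0,0,-0.002,0],
    [0.003,-0.0018,0,0,0,-0.002,0],
    [0.004,-0.002,0,0,0,-0.002,0],
    [0.005,-0.002,0,0,0,-0.002,0],
    [0.006,-0.002,0,0,0,-0.002,0],
    [0.006,-0.002,0,0,0,-0.002,0],
  ],
)

```text
time: 23.45
tool_pos: [0.4896, -0.0994, 0.118]
tcp_rot: [1.411, 1.064, -1.407]
wrist_force: [-3.1, 1.3, 10.0]
width: 0.23
```

>>> jog_arm(
  rows=[
    [0.0015,-0.001,0,0,0,-0.002,0],
    [0.003,-0.0018,0,0,0,-0.002,0],
    [0.004,-0.002,0,0,0,-0.002,0],
    [0.005,-0.002,0,0,0,-0.002,0],
    [0.0055,-0.002,0,0,0,-0.002,0],
    [0.0055,-0.002,0,0,0,-0.002,0],
  ],
)

```text
time: 24.05
tool_pos: [0.4893, -0.0993, 0.1148]
tcp_rot: [1.411, 1.063, -1.406]
wrist_force: [-2.0, 0.5, 9.4]
width: 0.226
```

>>> jog_arm(
  rows=[
    [-0.005,0,0,0,0,0,0],
    [-0.015,0,0,0,0,0,0],
    [-0.025,0,0,0,0,0,0],
    [-0.035,0,0,0,0,0,0],
    [-0.045,0,0,0,0,0,0],
    [-0.056,0,0,0,0,0,0],
    [-0.056,0,0,0,0,0,0],
    [-0.056,0,0,0,0,0,0],
  ],
)

```text
time: 24.85
tool_pos: [0.4894, -0.0993, 0.1712]
tcp_rot: [1.411, 1.062, -1.405]
wrist_force: [0.1, 0.2, -1.3]
width: 0.226
```

```bash
python3 t.py; python3 gap2.py pics/w10.png
```

```text
24.85 [ 0.4894 -0.0993  0.1712] [ 0.1  0.2 -1.3] 0.22604756569337156
turn to upright(tool rv) [-0.0011 -0.0006 -0.0048]
cradle-frame y,z tool: [-0.0019  0.0488]
0.06 [322.  55.] gap mm 4.4 centre 0.3
0.05 [322.  76.] gap mm 4.2 centre 0.2
0.04 [322.  96.] gap mm 4.6 centre 0.0
0.03 [322. 116.] gap mm 4.8 centre -0.1
0.02 [322. 135.] gap mm 5.2 centre -0.1
0.01 [322. 154.] gap mm 5.2 centre -0.3
-0.0 [322. 172.] gap mm 5.2 centre -0.3
-0.01 [322. 189.] gap mm 5.6 centre -0.5
-0.02 [322. 206.] gap mm 5.6 centre -0.5
-0.03 [322. 223.] gap mm 5.6 centre -0.5
-0.04 [322. 239.] gap mm 5.8 centre -0.8
```

The readings are now 6 mm at the right and 4.4 mm at the left. I'll press the left end to match.

>>> jog_arm(
  rows=[
    [0,0.001,-0.03,-0.001,0,-0.002,0],
    [0,0.001,-0.06,-0.001,0,-0.005,0],
    [0,0.001,-0.09,-0.001,0,-0.005,0],
    [0,0.001,-0.099,-0.001,0,-0.005,0],
    [0,0.001,-0.099,-0.001,0,-0.005,0],
    [0,0.001,-0.099,-0.001,0,-0.005,0],
  ],
)

```text
time: 25.5
tool_pos: [0.5163, -0.0047, 0.1701]
tcp_rot: [1.407, 1.069, -1.41]
wrist_force: [-0.4, -0.4, -1.2]
width: 0.23
```

>>> jog_arm(
  rows=[
    [0.008,0,0,0,0,0,0],
    [0.016,0,0,0,0,0,0],
    [0.024,0,0,0,0,0,0],
    [0.032,0,0,0,0,0,0],
    [0.04,0,0,0,0,0,0],
    [0.045,0,0,0,0,0,0],
    [0.048,-0.0005,0,0,0,-0.001,0],
    [0.05,-0.001,0,0,0,-0.002,0],
    [0.051,-0.001,0,0,0,-0.002,0],
    [0.051,-0.001,0,0,0,-0.002,0],
  ],
)

```text
time: 26.5
tool_pos: [0.5165, -0.0044, 0.1208]
tcp_rot: [1.408, 1.069, -1.409]
wrist_force: [-0.5, -1.0, 6.4]
width: 0.23
```

>>> jog_arm(
  rows=[
    [0.0015,-0.001,0,0,0,-0.002,0],
    [0.003,-0.0018,0,0,0,-0.002,0],
    [0.004,-0.002,0,0,0,-0.002,0],
    [0.005,-0.002,0,0,0,-0.002,0],
    [0.006,-0.002,0,0,0,-0.002,0],
    [0.006,-0.002,0,0,0,-0.002,0],
  ],
)

```text
time: 27.1
tool_pos: [0.5161, -0.0039, 0.1168]
tcp_rot: [1.408, 1.068, -1.408]
wrist_force: [-0.3, -0.7, 7.6]
width: 0.226
```

```bash
python3 t.py
```

```text
27.1 [ 0.5161 -0.0039  0.1168] [-0.3 -0.7  7.6] 0.22611879043703006
turn to upright(tool rv) [ 0.0008 -0.0008  0.0007]
cradle-frame y,z tool: [-0.002  -0.0503]
```

>>> jog_arm(
  rows=[
    [0.0015,-0.001,0,0,0,0,0],
    [0.003,-0.001,0,0,0,0,0],
    [0.004,-0.001,0,0,0,0,0],
    [0.005,-0.001,0,0,0,0,0],
    [0.0055,-0.001,0,0,0,0,0],
    [0.0055,-0.001,0,0,0,0,0],
  ],
)

```text
time: 27.7
tool_pos: [0.5162, -0.0035, 0.1133]
tcp_rot: [1.409, 1.067, -1.406]
wrist_force: [-3.3, 0.6, 8.6]
width: 0.227
```

>>> jog_arm(
  rows=[
    [-0.005,0,0,0,0,0,0],
    [-0.015,0,0,0,0,0,0],
    [-0.025,0,0,0,0,0,0],
    [-0.035,0,0,0,0,0,0],
    [-0.045,0,0,0,0,0,0],
    [-0.057,0,0.02,0,0,0,0],
    [-0.057,0,0.05,0,0,0,0],
    [-0.057,0,0.08,0,0,0,0],
    [-0.057,0,0.1,0,0,0,0],
    [-0.057,0,0.1,0,0,0,0],
    [-0.057,0,0.1,0,0,0,0],
  ],
)

```text
time: 28.8
tool_pos: [0.4892, -0.0999, 0.1706]
tcp_rot: [1.411, 1.066, -1.406]
wrist_force: [0.0, -0.0, -0.7]
width: 0.222
```

```bash
python3 t.py; python3 gap2.py pics/w11.png; python3 - <<'E'
import cv2
im=cv2.imread("pics/w11.png"); cv2.imwrite("pics/c11.png",cv2.resize(im[0:300,220:420],None,fx=2,fy=2,interpolation=cv2.INTER_CUBIC))
E
```

```text
28.8 [ 0.4892 -0.0999  0.1706] [ 0.  -0.  -0.7] 0.22204473566811184
turn to upright(tool rv) [-0.0005 -0.002  -0.0017]
cradle-frame y,z tool: [-0.0018  0.0495]
0.06 [323.  53.] gap mm 6.2 centre -0.6
0.05 [323.  75.] gap mm 5.8 centre -0.6
0.04 [323.  95.] gap mm 5.8 centre -0.6
0.03 [323. 115.] gap mm 6.0 centre -0.5
0.02 [323. 134.] gap mm 5.8 centre -0.6
0.01 [323. 153.] gap mm 5.8 centre -0.6
-0.0 [323. 171.] gap mm 5.8 centre -0.6
-0.01 [323. 188.] gap mm 6.0 centre -0.5
-0.02 [323. 205.] gap mm 5.8 centre -0.6
-0.03 [323. 222.] gap mm 5.8 centre -0.6
-0.04 [323. 238.] gap mm 5.6 centre -0.5
```

View pics/c11.png

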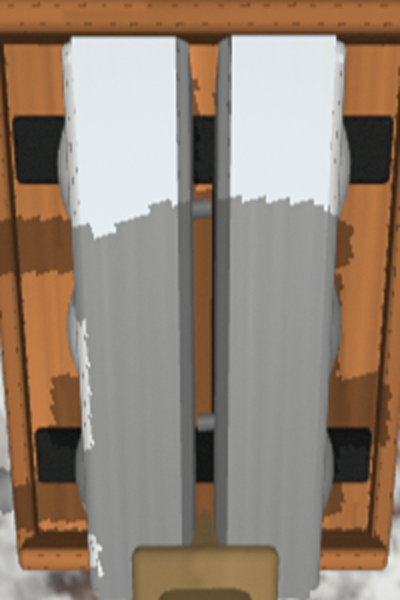

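The picture shows an even, parallel gap of about 5.8 mm (u≈193–214). Allowing for up to 0.6 mm of initial gap, that margin is thin. I'll press each end once more, 3–4 mm deeper.

>>> jog_arm(
  rows=[
    [0.01,0.0007,0,0,-0.001,-0.001,0],
    [0.02,0.0007,0,0,-0.002,-0.002,0],
    [0.03,0.0007,0,0,-0.002,-0.002,0],
    [0.04,0.0007,0,0,-0.002,-0.002,0],
    [0.048,0.0007,0,0,-0.002,-0.002,0],
    [0.053,0.0007,0,0,-0.002,-0.002,0],
    [0.056,0,0,0,-0.002,-0.003,0],
    [0.058,-0.0005,0,0,-0.002,-0.004,0],
    [0.058,-0.001,0,0,-0.002,-0.004,0],
  ],
)

```text
time: 29.75
tool_pos: [0.4895, -0.0996, 0.1142]
tcp_rot: [1.408, 1.067, -1.409]
wrist_force: [-2.0, 0.1, 8.2]
width: 0.225
```

>>> jog_arm(
  rows=[
    [0.0015,-0.001,0,0,0,-0.002,0],
    [0.003,-0.0018,0,0,0,-0.002,0],
    [0.004,-0.002,0,0,0,-0.002,0],
    [0.005,-0.002,0,0,0,-0.002,0],
    [0.005,-0.002,0,0,0,-0.002,0],
  ],
)

```text
time: 30.25
tool_pos: [0.4892, -0.0995, 0.1114]
tcp_rot: [1.409, 1.066, -1.408]
wrist_force: [-1.3, 1.1, 9.3]
width: 0.228
```

Now the same on the left end.

>>> jog_arm(
  rows=[
    [-0.005,0,0,0,0,0,0],
    [-0.015,0,0,0,0,0,0],
    [-0.025,0,0,0,0,0,0],
    [-0.035,0,0,0,0,0,0],
    [-0.045,0,0,0,0,0,0],
    [-0.056,0,-0.02,0,0,-0.002,0],
    [-0.056,0,-0.05,0,0,-0.002,0],
    [-0.056,0,-0.08,0,0,-0.002,0],
    [-0.056,0,-0.1,0,0,-0.002,0],
    [-0.056,0,-0.1,0,0,-0.002,0],
    [-0.056,0,-0.1,0,0,-0.002,0],
  ],
)

```text
time: 31.35
tool_pos: [0.5163, -0.0031, 0.1678]
tcp_rot: [1.407, 1.068, -1.408]
wrist_force: [0.2, -0.0, -0.5]
width: 0.226
```

```bash
python3 t.py
```

```text
31.35 [ 0.5163 -0.0031  0.1678] [ 0.2 -0.  -0.5] 0.22609467124584243
turn to upright(tool rv) [0.0017 0.0006 0.0008]
cradle-frame y,z tool: [-0.0021 -0.051 ]
```

>>> jog_arm(
  rows=[
    [0.01,0,0,0,0,0,0],
    [0.02,0,0,0,0,0,0],
    [0.03,0,0,0,0,0,0],
    [0.04,0,0,0,0,0,0],
    [0.047,0,0,0,0,0,0],
    [0.051,-0.0005,0,0,0,0,0],
    [0.053,-0.001,0,0,0,-0.001,0],
    [0.053,-0.001,0,0,0,-0.001,0],
  ],
)

```text
time: 32.15
tool_pos: [0.5159, -0.0032, 0.1153]
tcp_rot: [1.406, 1.068, -1.408]
wrist_force: [1.6, -1.6, 0.8]
width: 0.229
```

>>> jog_arm(
  rows=[
    [0.002,-0.0005,0,0,0,-0.001,0],
    [0.004,-0.001,0,0,0,-0.001,0],
    [0.0055,-0.0015,0,0,0,-0.001,0],
    [0.0065,-0.0015,0,0,0,-0.001,0],
    [0.0065,-0.0015,0,0,0,-0.001,0],
  ],
)

```text
time: 32.65
tool_pos: [0.5158, -0.0027, 0.1104]
tcp_rot: [1.408, 1.067, -1.406]
wrist_force: [1.2, -0.0, 6.1]
width: 0.232
```

>>> jog_arm(
  rows=[
    [-0.005,0,0,0,0,0,0],
    [-0.015,0,0,0,0,0,0],
    [-0.025,0,0,0,0,0,0],
    [-0.035,0,0,0,0,0,0],
    [-0.045,0,0,0,0,0,0],
    [-0.06,0,0.02,0,0,0,0],
    [-0.06,0,0.05,0,0,0,0],
    [-0.06,0,0.08,0,0,0,0],
    [-0.06,0,0.1,0,0,0,0],
    [-0.06,0,0.1,0,0,0,0],
    [-0.06,0,0.1,0,0,0,0],
  ],
)

```text
time: 33.75
tool_pos: [0.4888, -0.099, 0.1709]
tcp_rot: [1.409, 1.066, -1.407]
wrist_force: [0.2, -0.3, -0.8]
width: 0.229
```

```bash
python3 t.py; python3 gap2.py pics/w12.png; python3 - <<'E'
from h import *
st=monitor.read_state(); Rm=R.from_rotvec(st["tcp_rot"]).as_matrix()
R0=R.from_rotvec([1.031,1.313,-1.035]).as_matrix(); R0[:,0]=[0,0,-1]; y=R0[:,1]; y[2]=0; y/=np.linalg.norm(y); R0[:,2]=np.cross(R0[:,0],y)
print("to stand, shift",(Rm.T@(np.array([.5400,.2968,.27])-st["tool_pos"])).round(4),"turn",R.from_matrix(Rm.T@R0).as_rotvec().round(4),"yaw",np.degrees(np.arctan2(y[1],y[0])))
E
```

```text
33.75 [ 0.4888 -0.099   0.1709] [ 0.2 -0.3 -0.8] 0.22891539547842307
turn to upright(tool rv) [ 0.0005 -0.0006 -0.0016]
cradle-frame y,z tool: [-0.0025  0.0487]
0.06 [324.  55.] gap mm 7.0 centre -1.0
0.05 [324.  76.] gap mm 6.4 centre -0.9
0.04 [324.  96.] gap mm 6.8 centre -0.9
0.03 [324. 116.] gap mm 6.8 centre -0.9
0.02 [324. 135.] gap mm 6.6 centre -0.8
0.01 [324. 154.] gap mm 6.8 centre -0.9
-0.0 [324. 172.] gap mm 6.6 centre -0.8
-0.01 [324. 189.] gap mm 6.4 centre -0.9
-0.02 [324. 206.] gap mm 6.0 centre -1.1
-0.03 [324. 223.] gap mm 6.2 centre -0.8
-0.04 [324. 239.] gap mm 6.2 centre -0.8
to stand, shift [-0.0991 -0.0572 -0.3946] turn [-5.1e-01 -2.0e-04 -1.6e-03] yaw 13.578817276840658
```

The gaps are about 6.7 mm at the left and 6.1 mm at the right. Now I'll take the wedge back to the stand.

>>> jog_arm(
  rows=[
    [-0.03,0,0,0,0,0,0],
    [-0.07,0,0,0,0,0,0],
    [-0.099,-0.005,-0.035,-0.05,0,0,0],
    [-0.099,-0.012,-0.08,-0.1,0,0,0],
    [-0.099,-0.018,-0.12,-0.16,0,0,0],
    [-0.099,-0.024,-0.16,-0.21,0,-0.001,0],
    [-0.099,-0.03,-0.2,-0.26,0,-0.001,0],
    [-0.099,-0.035,-0.24,-0.31,0,-0.001,0],
    [-0.099,-0.041,-0.28,-0.36,0,-0.001,0],
    [-0.099,-0.047,-0.32,-0.41,0,-0.001,0],
    [-0.099,-0.053,-0.36,-0.46,0,-0.001,0],
    [-0.099,-0.058,-0.3945,-0.51,0,-0.0016,0],
    [-0.099,-0.058,-0.3945,-0.51,0,-0.0016,0],
    [-0.099,-0.058,-0.3945,-0.51,0,-0.0016,0],
    [-0.099,-0.058,-0.3945,-0.51,0,-0.0016,0],
  ],
)

```text
time: 35.3
tool_pos: [0.5387, 0.2968, 0.2697]
tcp_rot: [1.032, 1.312, -1.033]
wrist_force: [0.3, -0.6, -0.9]
width: 0.224
```

```bash
cat > s.py <<'E'
from h import *
st=monitor.read_state(); Rm=R.from_rotvec(st["tcp_rot"]).as_matrix()
a=np.radians(13.6); R0=np.c_[[0,0,-1],[np.cos(a),np.sin(a),0],[0,0,0]]; R0[:,2]=np.cross(R0[:,0],R0[:,1])
print(st["time"],st["tool_pos"].round(4),st["wrist_force"].round(1),"shift to home",(Rm.T@(np.array([.539,.2966,.0669])-st["tool_pos"])).round(4),"turn",R.from_matrix(Rm.T@R0).as_rotvec().round(4))
E
python3 s.py
```

```text
35.3 [0.5387 0.2968 0.2697] [ 0.3 -0.6 -0.9] shift to home [2.028e-01 4.000e-04 1.000e-04] turn [-0.0001  0.0004  0.0008]
```

>>> jog_arm(
  rows=[
    [0.03,0.0004,0,0,0,0,0],
    [0.07,0.0004,0,0,0,0,0],
    [0.11,0.0004,0,0,0,0,0],
    [0.14,0.0004,0,0,0,0,0],
    [0.152,0.0004,0,0,0,0,0],
    [0.158,0.0004,0,0,0,0,0],
    [0.163,0.0004,0,0,0,0,0],
    [0.167,0.0004,0,0,0,0,0],
    [0.17,0.0004,0,0,0,0,0],
    [0.175,0.0004,0,0,0,0,0],
    [0.18,0.0004,0,0,0,0,0],
    [0.18,0.0004,0,0,0,0,0],
  ],
)

```text
time: 36.5
tool_pos: [0.5384, 0.2965, 0.0889]
tcp_rot: [1.031, 1.313, -1.034]
wrist_force: [-0.6, 0.3, -0.9]
width: 0.222
```

```bash
python3 s.py
```

```text
36.5 [0.5384 0.2965 0.0889] [-0.6  0.3 -0.9] shift to home [0.022  0.0007 0.    ] turn [-0.      0.0007  0.0022]
```

No contact force, so the blade is entering the slot freely. I'll seat it.

>>> jog_arm(
  rows=[
    [0.005,0.0005,0,0,0.0007,0.002,0],
    [0.01,0.0005,0,0,0.0007,0.002,0],
    [0.014,0.0005,0,0,0.0007,0.002,0],
    [0.018,0.0005,0,0,0.0007,0.002,0],
    [0.02,0.0005,0,0,0.0007,0.002,0],
    [0.022,0.0005,0,0,0.0007,0.002,0],
    [0.0225,0.0005,0,0,0.0007,0.002,0],
    [0.0225,0.0005,0,0,0.0007,0.002,0],
  ],
)

```text
time: 37.3
tool_pos: [0.5388, 0.2966, 0.0669]
tcp_rot: [1.032, 1.312, -1.033]
wrist_force: [-2.3, -1.2, 3.4]
width: 0.226
```

```bash
python3 s.py
```

```text
37.3 [0.5388 0.2966 0.0669] [-2.3 -1.2  3.4] shift to home [0.     0.0001 0.0001] turn [0.0001 0.     0.0001]
```

>>> jog_arm(
  rows=[
    [0.0005,0,0,0,0,0,0],
    [0.001,0,0,0,0,0,0],
    [0.001,0,0,0,0,0,0],
    [0,0,0,0,0,0,30],
    [0,0,0,0,0,0,45],
    [0,0,0,0,0,0,60],
    [0,0,0,0,0,0,60],
    [0,0,0,0,0,0,60],
  ],
)

```text
time: 38.1
tool_pos: [0.5388, 0.2966, 0.0667]
tcp_rot: [1.032, 1.312, -1.033]
wrist_force: [0.2, -0.4, 0.2]
width: 0.603
```

>>> jog_arm(
  rows=[
    [-0.01,0,0,0,0,0,60],
    [-0.03,0,0,0,0,0,60],
    [-0.06,0,0,0,0,0,60],
    [-0.1,0,0,0,0,0,60],
    [-0.14,0,0,0,0,0,60],
    [-0.17,0,0,0,0,0,60],
    [-0.175,0,0,0,0,0,60],
    [-0.175,0,0,0,0,0,60],
    [-0.175,0,0,0,0,0,60],
  ],
)

```text
time: 39.0
tool_pos: [0.5381, 0.2962, 0.2403]
tcp_rot: [1.031, 1.313, -1.035]
wrist_force: [0.3, -0.3, -0.1]
width: 0.6
```

```bash
python3 s.py; python3 - <<'E'
from h import *
a=imaging.read_camera("wrist"); b=imaging.read_camera("top"); cv2.imwrite("pics/w13.png",a)
A=cv2.resize(a[120:270,245:415],(400,353),interpolation=cv2.INTER_CUBIC); B=cv2.resize(b[200:306,300:420],(400,353),interpolation=cv2.INTER_CUBIC)
cv2.imwrite("pics/c13.png",np.hstack([A,B]))
E
```

```text
39.0 [0.5381 0.2962 0.2403] [ 0.3 -0.3 -0.1] shift to home [ 0.1734  0.0014 -0.0002] turn [0.     0.0005 0.0024]
```

View pics/c13.png

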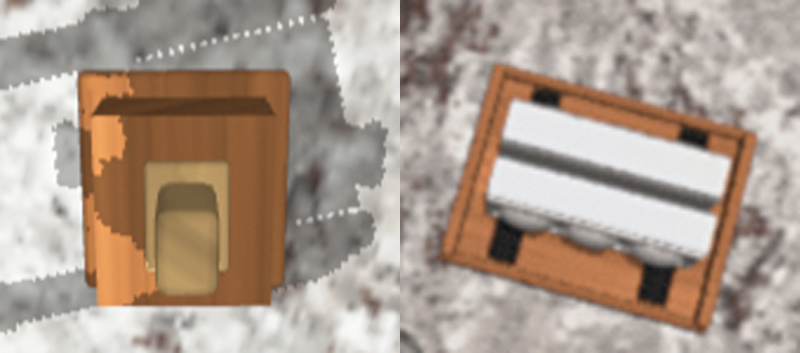

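The wedge stands upright in the stand, guard flat on the block and centred as at the start. The mould gap is open and even along its length. I'm handing in.

```bash
python3 -c "
from workcell import finish_job
print(finish_job())"
```

```text
the job is handed in; nothing more can be done
None
```

The mould halves are apart, the wedge is back home in its stand, and the job was handed in at about 39 s. I alternated seven presses: left, right, left, right, left, right, left.

**Opening:** the last wrist-camera gap measurement gave about 6.5 mm at the left end and 6.1 mm at the right. The gap readings never showed the ends more than about 2.5 mm apart. These are camera readings, and I had no direct reading of the opening joints. If the initial seam gap (at most 0.6 mm) does not count as opening, the values are still above 5 mm.

**Force:** no reading passed about 12 N, but I only had readings at the end of each move. Only the wedge touched the mould.

**Wedge:** it went back to the same height as at the start (TCP z 0.067 m), and the wrist force read near zero after release. The last picture shows it upright and centred, with its guard on the block. The gripper is clear above it.

**Disagreements:**
- The top camera placed the stand about 6 mm and 5 mm (x, y) off the wrist camera; I used the wrist camera, and both the grasp and the return fitted.
- The measured opening was 2 to 3 mm less than the blade thickness I worked out at the groove's bottom, so I went by the measured gap.
- Early in the first press the wedge drifted about 3 mm along +x, apparently sliding the mould within its play. I corrected for it in the later presses.

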